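# Present an urushi pen barrel to the inspection camera

## Robot

A 6-joint arm with a two-finger parallel gripper is mounted at the origin on the work surface. World frame = base frame: x ahead of the robot, y to its left, z up, the work surface at z = 0. Lengths are in m, angles in rad, forces in N, time in s.
With the tool pointing down it reaches from about 0.35 to 0.875 m from the base axis. Payload 4.2 kg.
Tool frame: the origin (TCP) lies midway between the tips of the shut fingers; the grasp point (between the pads) lies 19 mm behind it; z points along the fingers, x is the direction in which the jaws open and shut, and the axes are right-handed (so a half turn about z gives the same grasp; the last joint's range is limited). The gripper opens to 87 mm and grips with 3 to 60 N. Pads are 19 mm wide; open, the fingers measure 117 mm over their backs; the gripper's body (75 mm by 190 mm) begins 51 mm behind the grasp point.
Start: joints at [-0.923, 0.385, 0.008, 0, -1.194, -0.259], TCP at [0.237, -0.578, 0.2] pointing down, gripper open.
Joint ranges: [-3.14, 3.14], [-1.21, 2.06], [-1.07, 1.41], [-3.16, 2.05], [-2.99, -0.16], [-3.1, 3.1]. Speed limits (rad/s): [2.79, 2.79, 3.14, 3.14, 3.14, 3.14].

## Interface

Orientations are given as a unit quaternion [x, y, z, w].
In Python, from bench import ctrl, ik, cams, workorder gives the robot as it stands. Calls block until the motion is done:
- ctrl.move_to(position, orientation): joint-space move of the TCP to a pose.
- ctrl.line_to(position, frame=None, v=0.15, max_force=None): straight line of the TCP; frame=None keeps the orientation; v is the mean speed in m/s. With max_force (N) it stops when the force on the tool has changed by that much, and returns True; else False.
- ctrl.goto_joints(angles): joint-space move.
- ctrl.command_gripper(opening, effort=None): finger opening in m; effort is the grip in N (None keeps the last); returns when the fingers have stopped.
- ctrl.wait(seconds).
- ik(position, orientation): joint angles nearest the present ones, or None.
- cams.camera(name): name is "scene" or "top" or "wrist"; returns (picture, depth): 400x640x3 uint8, blue, green, red; 400x640 float32, m along the optical axis (not along the pixel's ray), 0 where there is no reading.
- cams.calibration(name): a dict with "intrinsics" (3x3 intrinsics, pixels), "T" (4x4, takes a point from camera to world coordinates); the wrist camera has in their place "tool_from_camera" (4x4, takes a point from camera to tool coordinates, whose origin is the TCP and whose axes are the tool frame's). Camera axes: x right, y down, z forward; pixel columns grow to the right and rows downward; lengths in m; the calibration is good to about 2 mm. A picture is of the moment at which its call begins: read the wrist's pose just before it. calibration takes no time and is no camera call.
A pose or a line that the arm cannot do raises ctrl.Unreachable and nothing moves.
- workorder.finish_job(): hands the job in, once; it reports no verdict.
Readings, each from a call of its own:
- ctrl.get_t(): time.
- ctrl.get_joints(): joint angles.
- ctrl.get_joint_vel(): joint speeds.
- ctrl.get_tau(): joint torques, N m.
- ctrl.get_ee_pos(): TCP position.
- ctrl.get_tcp_rot(): TCP orientation.
- ctrl.get_contact_force(): force on the tool from outside, world axes, zero at the start.
- ctrl.get_ft_torque(): the same for the moment, N m.
- ctrl.get_finger_gap(): finger opening in m.
Only numpy, scipy, OpenCV 4.12 (cv2) and the standard library are available. Lean on these libraries where they do the work, as an engineer would, in place of code of your own. Each camera call takes 0.05 s, during which the arm holds its last target. There are 200 camera calls.

## Task

Wake the inspection stand from its control box by pressing the green key (power), then the yellow key (light panel), then the blue key (live picture), one at a time and each fully down; leave the red key alone. Then draw the vermilion barrel out of its slanting socket in the walnut pen rest, turn it level and hold it up in the camera's view: square across the line of sight, its mid-length on the lens axis, halfway between the lens and the light panel. Finish while still holding it there steadily in the gripper, with the barrel never touching the camera, the panel or their base, and leave the other barrels and the things on the desk where they are.

Things in the scene. Friction and masses are not known exactly. Their poses are not given: they have to be found in the camera images.
- barrel: The vermilion (red-orange) urushi fountain-pen barrel, a loose round rod 112 mm long and 22 g, 15 mm thick at the middle, tapering to 14.2 mm at 45 mm towards the mouth and to 9 mm at the tail end; the last 11 mm at the mouth is a black 12 mm thread. It stands leaning in a socket of the pen rest, tail down, 40 mm of it in the socket and about 72 mm showing. Origin at mid-length on the axis; +z runs along the barrel to the mouth. It may be in any of the three sockets.
- black_barrel: Black fountain-pen barrel, a loose round rod 112 mm long and 22 g, 15 mm thick at the middle, tapering to 14.2 mm at 45 mm towards the mouth and to 9 mm at the tail end; the last 11 mm at the mouth is a black 12 mm thread. It stands leaning in a socket of the pen rest, tail down, 40 mm of it in the socket and about 72 mm showing. Origin at mid-length on the axis; +z runs along the barrel to the mouth. Leave it in its socket.
- green_barrel: Dark green fountain-pen barrel, a loose round rod 112 mm long and 22 g, 15 mm thick at the middle, tapering to 14.2 mm at 45 mm towards the mouth and to 9 mm at the tail end; the last 11 mm at the mouth is a black 12 mm thread. It stands leaning in a socket of the pen rest, tail down, 40 mm of it in the socket and about 72 mm showing. Origin at mid-length on the axis; +z runs along the barrel to the mouth. Leave it in its socket.
- rest: Walnut pen rest, fixed: a bar with hexagonal ends, 214 mm wide (y), 70 high, 81 deep (x). Three sockets at y = -60, 0, +60 mm, bore 17, depth 40, at 45 degrees: barrels lean mouth up towards -x (the robot). In mm: socket mouths at x -18, z 53; mid-length of a seated barrel at x -29, z 64; its mouth end at x -69, z 104. Origin: centre of the underside, z up
- stand: Inspection stand, fixed. Base plate 110 (x) x 390 (y -225 to 165) x 10 mm. At -y a camera on a post, black lens looking along +y: front at y -125, camera top z 158. At +y an upright white light panel, 150 wide (x), face at y 124, z 80 to 190. Lens axis at z 135; empty between lens and panel. Origin: underside, below the hold point; z up. The barrel is to lie along x
- stand_focus (a point): The hold point: the point on the lens axis halfway between lens and panel (125 mm from each), 135 mm above the desk, empty air. Axes as those of the stand: x level across the line of sight, y along it from lens to panel, z up
- console: Control box of the stand, fixed: grey, 112 x 112 x 40 mm, four round keys (22 mm across, in 38 mm collars). Origin: centre of the underside; x, y of the keys in mm: green (22.5, 22.5), yellow (22.5, -22.5), blue (-22.5, -22.5), red (-22.5, 22.5); key tops at z 62, collar tops at z 52
- key_green (a joint): Travel of the green key: 0 up, 0.006 m fully down; it springs back. The spring starts at about 1.2 N and takes about 4 N at the bottom
- key_green_top (a point): Centre of the top face of the green key, 62 mm above the desk when up
- key_yellow (a joint): Travel of the yellow key: 0 up, 0.006 m fully down; it springs back. The spring starts at about 1.2 N and takes about 4 N at the bottom
- key_yellow_top (a point): Centre of the top face of the yellow key, 62 mm above the desk when up
- key_blue (a joint): Travel of the blue key: 0 up, 0.006 m fully down; it springs back. The spring starts at about 1.2 N and takes about 4 N at the bottom
- key_blue_top (a point): Centre of the top face of the blue key, 62 mm above the desk when up
- key_red (a joint): Travel of the red key: 0 up, 0.006 m fully down; it springs back. The spring starts at about 1.2 N and takes about 4 N at the bottom
- key_red_top (a point): Centre of the top face of the red key, 62 mm above the desk when up (not to be pressed)
- barrel_tail (a point): Centre of the tail end of the vermilion barrel (56 mm from its origin, along -z)
- stone: Round white lapping stone, 70 mm across, 18 mm high, loose bystander; origin under its centre
- jig: Brass feed-setting jig, about 80 x 40 mm, 36 mm high, loose bystander; origin under its base plate's centre
- ink: Ink jar, 56 mm across, 62 mm high, loose bystander; origin under its centre
- loupe: Black eye loupe, 42 mm across, 34 mm high, loose bystander; origin under its centre
- abrasive_block: Blue-grey abrasive block, 75 x 26 x 13 mm, loose bystander; origin under its centre
Things that resemble listed ones, but are neither listed nor needed, are in the scene too. What is meant by the console is not turquoise, and is the larger of those in its own colour.

How it is judged:
On the way, in this order (a step that is already met when the one before it is completed fails the run):
1. the green key pressed fully down (value of joint key_green above 0.0042 m and value of joint each of key_yellow, key_blue, key_red below 0.003 m), for 0.05 s.
2. the yellow key pressed fully down (value of joint key_yellow above 0.0042 m and value of joint each of key_green, key_blue, key_red below 0.003 m), for 0.05 s.
3. the blue key pressed fully down (value of joint key_blue above 0.0042 m and value of joint each of key_green, key_yellow, key_red below 0.003 m), for 0.05 s.
4. the vermilion barrel held in the gripper, drawn out until its tail is over 90 mm above the desk (height (world z) of barrel_tail above 0.09 m and contact force between the fingers and barrel above 0.3 N and contact force between barrel and rest below 0.05 N), for 0.2 s.
At the end, for the whole second after the job is handed in: Barrel still, held by the fingers alone; mid-length within 20 mm across, 18 mm along the line of sight, 15 mm in height of the hold point; level and square to the line of sight within 9.7 degrees, either way round; keys up; other barrels within 12 mm, desk things within 20 mm of their starts (x of barrel in the frame of stand_focus between -0.02 and 0.02 m and y of barrel in the frame of stand_focus between -0.018 and 0.018 m and z of barrel in the frame of stand_focus between -0.015 and 0.015 m and angle between the z axis of barrel and the x axis of stand_focus, either way round below 0.17 rad and contact force between the fingers and barrel above 0.3 N and contact force between barrel and rest below 0.05 N and contact force between barrel and stand below 0.05 N and contact force between barrel and console below 0.05 N and linear speed of barrel below 0.02 m/s and angular speed of barrel below 0.15 rad/s and value of joint each of key_green, key_yellow, key_blue, key_red below 0.002 m and distance of each of black_barrel, green_barrel from where it was at the start of the episode below 0.012 m and distance of each of stone, jig, ink, loupe, abrasive_block from where it was at the start of the episode below 0.02 m); the arm keeps its last pose, push and grip.
It fails at once if the red key pressed (value of joint key_red above 0.003 m).
It fails at once if two keys pressed together (value of joint each of key_green, key_yellow above 0.003 m or value of joint each of key_green, key_blue above 0.003 m or value of joint each of key_yellow, key_blue above 0.003 m).
It fails at once if the barrel knocks against the camera, the panel or their base plate (contact force between barrel and stand above 0.5 N).
It fails at once if another barrel pulled out of place (distance of any of black_barrel, green_barrel from where it was at the start of the episode above 0.012 m).
It fails at once if a thing on the desk pushed away (distance of any of stone, jig, ink, loupe, abrasive_block from where it was at the start of the episode above 0.02 m).
It also fails if it takes over 58 s, if anything falls off the work surface, if the arm or the gripper's body presses on something with over 40 N, if the wrist force passes 120 N, or if a joint passes its speed limit or range.

## Working session

There is one attempt and no reset: what is moved stays moved. The work goes in short steps, each a Python script; the robot and the scene stay as the last script left them, time stands still between calls to the robot, and variables do not carry over. Pictures are saved under pics/ and viewed, about 8 in all and at most 12, crops included, and the job is handed in when it is done.

```bash
ls; mkdir -p pics
python3 - <<'E'
from bench import ctrl, ik, cams, workorder
import cv2,numpy as np
for n in ("scene","top"):
    p,d=cams.camera(n); cv2.imwrite(f"pics/{n}0.png",p); np.save(f"{n}0.npy",d); c=cams.calibration(n); print(n,c["intrinsics"].tolist(),np.round(c["T"],3).tolist(), (d>0).mean())
print(ctrl.get_t(),ctrl.get_tcp_rot(), np.round(cams.calibration("wrist")["tool_from_camera"],3).tolist())
E
```

```text
pics
scene [[387.14733369117135, 0.0, 319.34041917026997], [0.0, 387.14733369117135, 197.37987324919334], [0.0, 0.0, 1.0]] [[-0.535, 0.606, -0.588, 1.158], [0.845, 0.4, -0.356, 0.311], [0.019, -0.687, -0.726, 0.887], [0.0, 0.0, 0.0, 1.0]] 0.99582421875
top [[365.8674036254363, 0.0, 330.70417052182637], [0.0, 365.8674036254363, 199.75016377777177], [0.0, 0.0, 1.0]] [[0.014, -0.967, 0.254, 0.361], [-1.0, -0.012, 0.009, -0.07], [-0.005, -0.254, -0.967, 0.849], [0.0, 0.0, 0.0, 1.0]] 0.996046875
0.1 [ 5.57243622e-01  8.30348470e-01  4.85884858e-04 -8.53480152e-04] [[1.0, -0.001, 0.0, -0.0], [0.001, 0.97, 0.243, -0.066], [-0.0, -0.243, 0.97, -0.186], [0.0, 0.0, 0.0, 1.0]]
```

View pics/scene0.png

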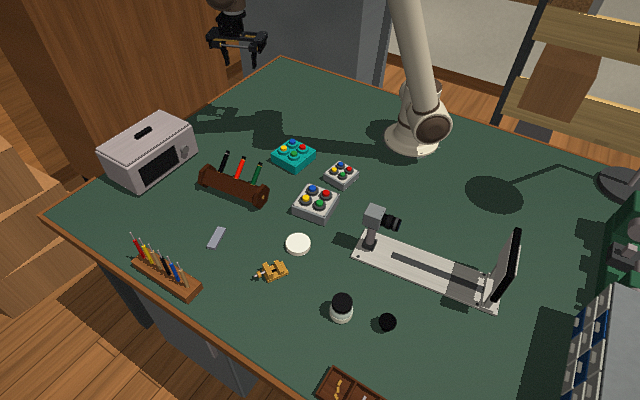

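View pics/top0.png

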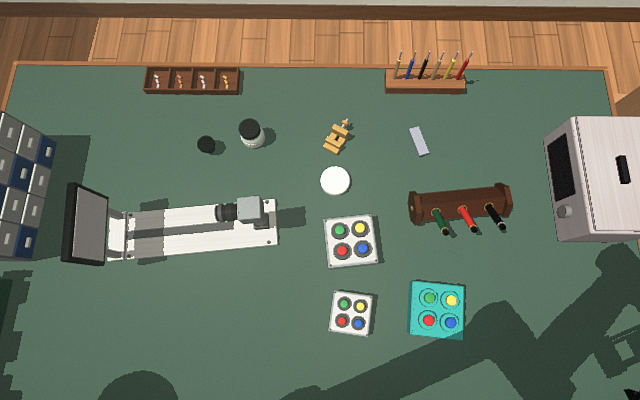

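Top view: the grey candidates for the console are the large box (351,241) and the small one (352,313); the third, at (437,310), is turquoise. I choose the large grey box. The vermilion barrel is in the middle socket at (467,217), and the red pen in the far rack at (463,66) is a decoy. The stand runs from the panel at (90,225) to the camera at (240,210).

```bash
cat > h.py <<'E'
import numpy as np, cv2
from bench import ctrl, ik, cams, workorder
from scipy.spatial.transform import Rotation as R
def cloud(d,K,T):
    v,u=np.indices(d.shape); P=np.stack([(u-K[0,2])/K[0,0]*d,(v-K[1,2])/K[1,1]*d,d],-1)
    return P@T[:3,:3].T+T[:3,3]
def ray(u,v,K,T,z):
    r=T[:3,:3]@np.array([(u-K[0,2])/K[0,0],(v-K[1,2])/K[1,1],1]); return T[:3,3]+r*(z-T[2,3])/r[2]
def hsvmask(p,h0,h1,s=120,v=60):
    H=cv2.cvtColor(p,cv2.COLOR_BGR2HSV); 
    m=(H[...,1]>s)&(H[...,2]>v); h=H[...,0].astype(int)
    return m&((h>=h0)&(h<=h1) if h0<=h1 else (h>=h0)|(h<=h1))
E
python3 - <<'E'
from h import *
hues=dict(green=(45,80),yellow=(22,35),blue=(105,130),red=(172,8))
box=dict(top=(322,212,382,270),scene=(290,178,342,222))
for n in ("top","scene"):
    p=cv2.imread(f"pics/{n}0.png"); d=np.load(f"{n}0.npy"); c=cams.calibration(n); K,T=np.array(c["intrinsics"]),np.array(c["T"]); C=cloud(d,K,T)
    x0,y0,x1,y1=box[n]
    for k,(a,b) in hues.items():
        m=np.zeros(d.shape,bool); m[y0:y1,x0:x1]=hsvmask(p,a,b)[y0:y1,x0:x1]
        if k=='green': m&=p[...,1]>95
        nn,l,st,ce=cv2.connectedComponentsWithStats(m.astype(np.uint8)); i=1+st[1:,4].argmax()
        u,v=ce[i]; print(n,k,st[i],np.round(ray(u,v,K,T,.062),4),np.round(np.median(C[l==i],0),4))
    # stand base plate, rest, camera, panel
    H=cv2.cvtColor(p,cv2.COLOR_BGR2HSV); z=C[...,2]
    def rect(m,name):
        q=C[m][:,:2].astype(np.float32); q=q[:]
        (cx,cy),(w,h),a=cv2.minAreaRect(q); print(n,name,len(q),np.round([cx,cy,w,h],4),round(a,1), 'bbox',q.min(0),q.max(0))
    X,Y=C[...,0],C[...,1]
    reg=(X>.3)&(X<.6)&(Y>0)&(Y<.52)
    mm=reg&(z>.006)&(z<.016)&(H[...,1]<60)&(H[...,2]>90)
    mm=cv2.morphologyEx(mm.astype(np.uint8),cv2.MORPH_OPEN,np.ones((3,3)))>0; rect(mm,'plate')
    mm=(X>.25)&(X<.6)&(Y>-.55)&(Y<-.1)&(z>.02)&(z<.075)&((H[...,0]<12))&(H[...,1]>90)&(H[...,2]<110)
    mm=cv2.morphologyEx(mm.astype(np.uint8),cv2.MORPH_OPEN,np.ones((3,3)))>0; rect(mm,'rest')
    mm=hsvmask(p,172,8,180,140)&(X>.2)&(X<.5)&(Y<-.2)&(Y>-.5)&(z>.03); q=C[mm]
    cen=q.mean(0); dr=np.linalg.svd(q-cen)[2][0]; t=(q-cen)@dr; print(n,'red',len(q),cen,dr,t.min(),t.max())
    mm=reg&(z>.12)&(Y<.25); rect(mm,'cam');print('camz',z[mm].max())
    mm=reg&(z>.08)&(Y>.36); rect(mm,'panel')
E
```

```text
top green [335 226   9   9  66] [ 0.5004 -0.0815  0.062 ] [ 0.5004 -0.0816  0.061 ]
top yellow [355 223  10  10  75] [ 0.5062 -0.1256  0.062 ] [ 0.5054 -0.1252  0.0612]
top blue [358 243  10  10  77] [ 0.4621 -0.1318  0.062 ] [ 0.4618 -0.1315  0.0607]
top red [337 245  10  11  83] [ 0.4563 -0.0873  0.062 ] [ 0.4568 -0.0865  0.0608]
top plate 5528 [0.508  0.2601 0.1102 0.3911] 6.4 bbox [0.43319538 0.06241114] [0.5821889  0.45768976]
top rest 1490 [ 0.5675 -0.3549  0.0647  0.2142] 3.9 bbox [ 0.5294775  -0.46369255] [ 0.5992305  -0.24782789]
top red 58 [ 0.31667924 -0.26700293  0.0610485 ] [-0.04585985  0.99892705 -0.00645205] -0.008819821854548375 0.01020134892896981
top cam 1063 [0.5234 0.1199 0.0464 0.0917] 6.2 bbox [0.5014297  0.07251026] [0.5492643  0.16560929]
camz 0.16126967928528047
top panel 3293 [0.4897 0.4205 0.1496 0.0211] 6.0 bbox [0.41490144 0.4036777 ] [0.5645956  0.43701535]
scene green [316 200   7   6  32] [ 0.5048 -0.0828  0.062 ] [ 0.5042 -0.0831  0.0615]
scene yellow [302 194   8   8  48] [ 0.5129 -0.1265  0.062 ] [ 0.5111 -0.1276  0.0601]
scene blue [309 185   7   7  41] [ 0.4687 -0.1318  0.062 ] [ 0.468  -0.1323  0.0608]
scene red [322 190   8   7  46] [ 0.4629 -0.0877  0.062 ] [ 0.461  -0.088   0.0603]
scene plate 3426 [0.5095 0.2567 0.114  0.3896] 6.4 bbox [0.44072855 0.05854604] [0.58572066 0.45596632]
scene rest 322 [ 0.5709 -0.3504  0.064   0.2081] 5.8 bbox [ 0.52891517 -0.4567834 ] [ 0.5993532  -0.24706094]
scene red 19 [ 0.31991747 -0.26739482  0.06212927] [ 0.99109378 -0.09454406  0.09377917] -0.011580738756037184 0.010227364880049057
scene cam 677 [0.5265 0.1172 0.0472 0.0918] 6.6 bbox [0.50328064 0.07080112] [0.55390716 0.16414528]
camz 0.16121111832818247
scene panel 1225 [0.4911 0.423  0.1526 0.0284] 6.6 bbox [0.41649437 0.40226683] [0.56769145 0.441571  ]
```

Run:
```python
import cv2
p=cv2.imread("pics/top0.png")
a=cv2.resize(p[170:345,310:520],None,fx=3.8,fy=3.4,interpolation=2)[:600,:800]
cv2.imwrite("pics/crop.png",a)
```

```text
(no output)
```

View pics/crop.png

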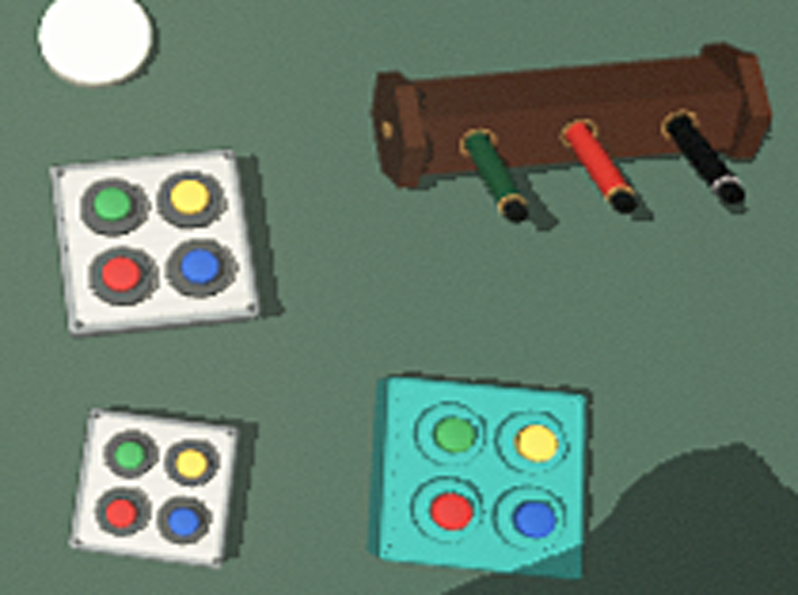

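The crop confirms the choices: the large grey box has its green key at (112,203), yellow at (190,197) and blue at (200,267). The vermilion barrel in the middle socket runs from (578,130) to its mouth at (622,200). The two views differ by about 5 mm at the console, so I refine with the wrist camera on the way.

```bash
cat >> h.py <<'E'
def ori(yaw,pitch=0):
    "tool x = y axis of a frame turned by yaw; pitch>0 tips the fingers forward"
    f=np.array([np.cos(yaw),np.sin(yaw),0]); z=np.array([0,0,-1])*np.cos(pitch)+f*np.sin(pitch)
    x=np.array([-np.sin(yaw),np.cos(yaw),0]); return R.from_matrix(np.c_[x,np.cross(z,x),z]).as_quat()
def wrist():
    T=np.eye(4); T[:3,:3]=R.from_quat(ctrl.get_tcp_rot()).as_matrix(); T[:3,3]=ctrl.get_ee_pos()
    p,d=cams.camera("wrist"); c=cams.calibration("wrist"); return p,d,np.array(c["intrinsics"]),T@np.array(c["tool_from_camera"])
E
python3 - <<'E'
from h import *
ctrl.command_gripper(0.0)
ctrl.move_to([.46,-.105,.2],ori(.13)); print(ctrl.get_t())
p,d,K,T=wrist(); cv2.imwrite("pics/w1.png",p)
C=cloud(d,K,T)
for k,(a,b) in dict(green=(45,80),yellow=(22,35),blue=(105,130),red=(172,8)).items():
    m=hsvmask(p,a,b,130,90)&(abs(C[...,2]-.062)<.008)
    nn,l,st,ce=cv2.connectedComponentsWithStats(m.astype(np.uint8))
    for i in range(1,nn):
        if st[i,4]>150: print(k,st[i],np.round(ray(*ce[i],K,T,.062),4),np.round(np.median(C[l==i],0),4))
E
```

```text
3.5167
green [128  41  24  26 478] [ 0.3615 -0.273   0.062 ] [ 0.3616 -0.2728  0.0624]
yellow [ 76  29  29  26 593] [ 0.3578 -0.3155  0.062 ] [ 0.3578 -0.3154  0.0622]
blue [277 177  21  22 364] [ 0.4628 -0.1343  0.062 ] [ 0.4626 -0.1343  0.0626]
red [135   0  24  11 200] [ 0.3224 -0.2675  0.062 ] [ 0.3224 -0.2671  0.0624]
red [323 177  23  23 397] [ 0.4574 -0.09    0.062 ] [ 0.4573 -0.0901  0.0625]
red [ 41 228  24  25 286] [ 0.5466 -0.3552  0.062 ] [ 0.5464 -0.3539  0.063 ]
```

View pics/w1.png

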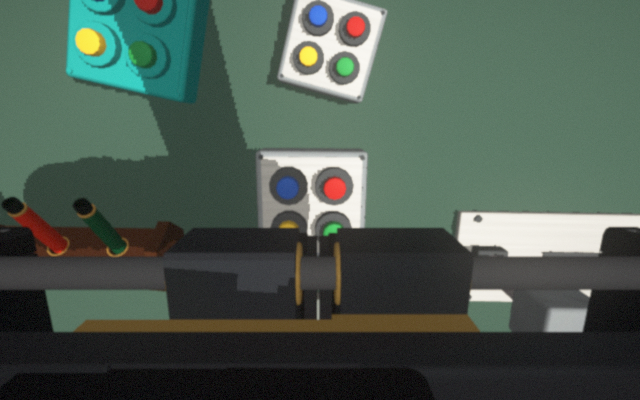

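The wrist view shows the chosen box with blue at (288,187), red at (334,188), yellow and green just above the fingers, and the red and green barrels at left. All three views agree within about 4 mm, so I press.

Run:
```python
from h import *
q=ori(.121)
for n,x,y in (("green",.502,-.084),("yellow",.508,-.128),("blue",.4635,-.1335)):
    ctrl.line_to([x,y,.085],v=.25) if n!="green" else ctrl.move_to([x,y,.085],q)
    hit=ctrl.line_to([x,y,.0555],v=.04,max_force=12); ctrl.wait(.2)
    print(n,hit,np.round(ctrl.get_ee_pos(),4),np.round(ctrl.get_contact_force(),2))
    ctrl.line_to([x,y,.085],v=.15); print(np.round(ctrl.get_contact_force(),2))
ctrl.line_to([.4635,-.1335,.2],v=.3)
ctrl.command_gripper(.045)
ctrl.move_to([.36,-.36,.27],ori(.07)); print(ctrl.get_t())
p,d,K,T=wrist(); cv2.imwrite("pics/w2.png",p); np.savez("w2.npz",d=d,K=K,T=T)
```

```text
green False [ 0.5022 -0.084   0.0557] [0.28 0.45 0.43]
[0.03 1.43 0.57]
yellow False [ 0.5082 -0.128   0.0558] [0.5  0.01 0.83]
[ 0.77 -0.13  0.46]
blue False [ 0.4637 -0.1335  0.0558] [ 0.24 -0.08  0.66]
[-0.96 -0.25 -0.27]
11.6417
```

View pics/w2.png

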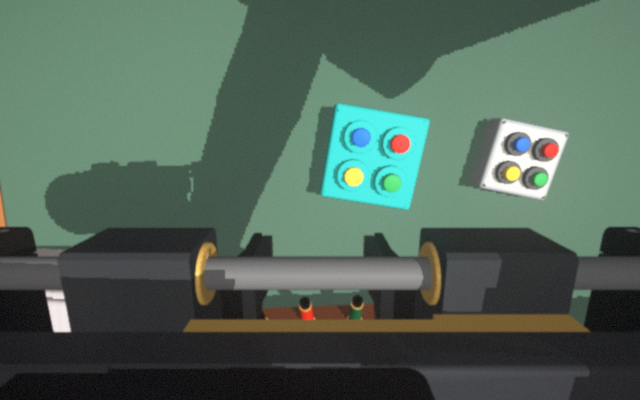

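The wrist picture shows the barrels just under the fingers: red at (306,310), green at (357,305). The press forces were only about 0.5 N against the 4 N expected, so the presses may have missed. I'll check by going back to green and looking while down.

Run:
```python
from h import *
ctrl.command_gripper(0.0); print(ctrl.get_finger_gap())
x,y=.502,-.084
ctrl.move_to([x,y,.1],ori(.121)); ctrl.wait(.3)
for z in (.075,.064,.060,.056,.054):
    hit=ctrl.line_to([x,y,z],v=.04,max_force=10); ctrl.wait(.15)
    f=np.mean([ctrl.get_contact_force() for _ in range(5)],0)
    print(z,hit,np.round(ctrl.get_ee_pos(),4),np.round(f,2))
    if hit: break
p,d=cams.camera("scene"); t,_=cams.camera("top")
cv2.imwrite("pics/press.png",np.hstack([cv2.resize(p[140:240,260:360],(400,400),interpolation=2),cv2.resize(t[200:300,300:400],(400,400),interpolation=2)]))
print(ctrl.get_t())
```

```text
0.00036030904573600305
0.075 False [ 0.5022 -0.084   0.0753] [-0.18  0.05 -0.16]
0.064 False [ 0.5022 -0.084   0.0641] [-0.84  0.24 -0.25]
0.06 False [ 0.5021 -0.084   0.06  ] [-0.12 -0.33 -0.11]
0.056 False [ 0.502 -0.084  0.056] [-0.31  0.02 -0.15]
0.054 False [ 0.502 -0.084  0.054] [ 0.63 -0.68  0.6 ]
17.125
```

View pics/press.png

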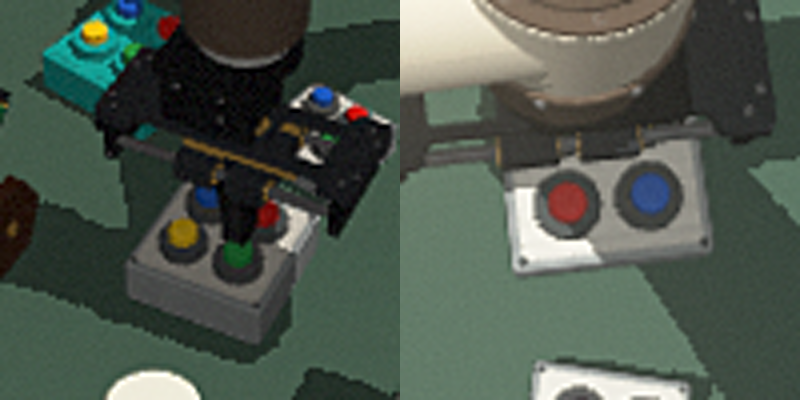

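Left half (scene): the finger tip ends at crop (237,240), right at the rear of the green key (238,253), which is still fully visible and up. So the key isn't being touched. I measure where the finger tip really is from the scene depth.

Run:
```python
from h import *
p,d=cams.camera("scene"); c=cams.calibration("scene"); K,T=np.array(c["intrinsics"]),np.array(c["T"]); C=cloud(d,K,T)
b=p[180:212,308:332]; 
for v in range(184,208,1):
    print(v," ".join(f"{C[v,u,0]*1e3:.0f},{C[v,u,1]*1e3:.0f},{C[v,u,2]*1e3:.0f}{'G' if hsvmask(p[v:v+1,u:u+1],45,80)[0,0] else ''}" for u in range(313,327,2)))
print(ctrl.get_joints(),ctrl.get_ee_pos(),R.from_quat(ctrl.get_tcp_rot()).as_matrix().round(3).tolist())
```

```text
184 539,-84,162 534,-81,160 541,-70,172 536,-67,169 533,-62,170 531,-58,170 527,-53,170
185 538,-84,158 516,-92,135 538,-72,165 536,-67,166 538,-60,171 533,-56,169 529,-52,168
186 538,-84,154 515,-93,130 539,-71,163 538,-66,164 535,-61,165 537,-54,170 533,-50,169
187 463,-132,62 513,-94,124 538,-71,158 537,-66,160 539,-59,165 536,-54,166 537,-48,169
188 466,-130,61 516,-92,124 538,-71,154 538,-65,158 537,-59,160 533,-56,159 534,-49,163
189 471,-127,63 515,-92,119 512,-88,119 537,-66,153 538,-59,157 536,-54,158 534,-49,159
190 471,-127,58 516,-91,116 510,-89,113 513,-80,120 537,-59,152 538,-53,156 536,-48,158
191 470,-128,52 514,-93,110 514,-86,113 511,-81,114 513,-74,120 510,-69,119 537,-47,155
192 472,-126,51 516,-91,109 513,-87,108 513,-80,112 513,-73,116 505,-72,110 462,-90,63
193 475,-124,50 516,-91,105 512,-87,103 512,-80,107 513,-73,112 499,-75,98 465,-88,62
194 477,-123,49 475,-117,50 513,-87,100 510,-82,101 514,-73,109 497,-76,92 465,-88,58
195 475,-124,42 474,-118,44 513,-87,96 511,-81,98 514,-73,105 498,-75,90 468,-86,57
196 477,-122,40 474,-118,40 512,-87,92 510,-81,93 511
[... 450 characters left out ...]
2 498,-109,41 506,-97,54 508,-89,62G 506,-84,62G 500,-81,59G 496,-76,59 479,-79,41
203 499,-108,38 507,-97,51 513,-86,63G 510,-81,64G 504,-78,60G 494,-77,51 491,-72,51
204 511,-101,48 511,-94,53 513,-86,59G 510,-81,59G 509,-75,62G 498,-74,53 495,-70,52
205 514,-99,48 515,-91,53 514,-85,57G 513,-79,58G 507,-76,56G 501,-73,52 498,-68,52
206 1158,311,887 516,-91,50 514,-85,52 513,-79,54G 510,-74,55 504,-70,52 500,-66,50
207 519,-96,46 519,-89,50 517,-83,51 514,-78,52 511,-73,52 507,-69,51 499,-67,45
[ 1.53545887e-01  3.51898859e-01 -4.65589195e-01 -3.21484507e-07
 -7.53223377e-01 -1.60334172e+00] [ 0.50202744 -0.08400656  0.05404734] [[-0.121, 0.993, 0.0], [0.993, 0.121, 0.0], [0.0, 0.0, -1.0]]
```

The finger's xy is right, but its visible lower end is at z≈0.077 while the TCP reads 0.054, so the tips end about 23 mm short of the nominal TCP. I press lower, force-guarded, and use the contact height to measure the offset.

Run:
```python
from h import *
x,y=.502,-.084
for z in (.046,.042,.038,.035,.032,.030):
    hit=ctrl.line_to([x,y,z],v=.04,max_force=7); ctrl.wait(.1)
    f=np.mean([ctrl.get_contact_force()[2] for _ in range(4)])
    print(z,hit,np.round(ctrl.get_ee_pos()[2],4),np.round(f,2))
    if hit or f>4.5: break
p,d=cams.camera("scene"); c=cams.calibration("scene"); C=cloud(d,np.array(c["intrinsics"]),np.array(c["T"]))
m=hsvmask(p,45,80)&(abs(C[...,0]-.502)<.03)&(abs(C[...,1]+.084)<.03); print(m.sum(),np.percentile(C[m][:,2],[10,50,90]))
print(np.round(C[196:204,319],3).tolist(), ctrl.get_t())
```

```text
0.046 False 0.0459 1.26
0.042 False 0.042 0.24
0.038 False 0.0383 2.12
0.035 False 0.0353 2.45
0.032 False 0.0335 11.68
6 [0.05178528 0.05361582 0.0546155 ]
[[0.51, -0.081, 0.093], [0.513, -0.08, 0.092], [0.511, -0.081, 0.086], [0.512, -0.08, 0.083], [0.512, -0.08, 0.078], [0.512, -0.08, 0.074], [0.512, -0.08, 0.07], [0.513, -0.079, 0.068]] 19.075
```

The key bottomed at TCP z≈0.034, with the key top measured at 0.053. So the real tips sit about 22 mm behind the reported TCP. The gripper body shows the same shift, so I put the grasp point 41 mm behind the reported TCP. Green is pressed; next yellow and blue.

Run:
```python
from h import *
ctrl.line_to([.502,-.084,.058],v=.15)
for n,x,y in (("yellow",.508,-.128),("blue",.4635,-.1335)):
    ctrl.line_to([x,y,.058],v=.2); ctrl.wait(.1)
    hit=ctrl.line_to([x,y,.0325],v=.05,max_force=9); ctrl.wait(.2)
    print(n,hit,np.round(ctrl.get_ee_pos(),4),np.round(np.mean([ctrl.get_contact_force() for _ in range(4)],0),2))
    p,d=cams.camera("scene"); cv2.imwrite(f"pics/{n}.png",p)
    ctrl.line_to([x,y,.058],v=.15)
ctrl.line_to([.4635,-.1335,.2],v=.4)
ctrl.command_gripper(.045)
# look at the barrel: camera sits 66 mm robotward of the tool and sees ahead of it poorly -> stand off towards +x
ctrl.move_to([.50,-.34,.25],ori(.08)); print(ctrl.get_t())
p,d,K,T=wrist(); cv2.imwrite("pics/w3.png",p); np.savez("w3.npz",d=d,K=K,T=T)
C=cloud(d,K,T)
m=hsvmask(p,170,10,150,90)&(C[...,2]>.045); n,l,st,ce=cv2.connectedComponentsWithStats(m.astype(np.uint8))
for i in range(1,n):
    if st[i,4]>100:
        q=C[l==i]; q=q[q[:,2]>.045]; cen=np.median(q,0); dr=np.linalg.svd(q-q.mean(0))[2][0]; t=(q-q.mean(0))@dr
        print(st[i],cen.round(4),q.mean(0).round(4),dr.round(3),t.min(),t.max())
```

```text
yellow True [ 0.5081 -0.1276  0.0337] [-1.61  1.47  6.24]
blue True [ 0.464  -0.1334  0.0337] [-0.66  0.84  6.85]
24.8583
[394   0  21  12 188] [ 0.3222 -0.2695  0.0626] [ 0.3223 -0.2696  0.0625] [ 0.067 -0.998 -0.023] -0.009913438858252147 0.009524310034544032
[567   7  18  17 245] [ 0.3139 -0.0927  0.0481] [ 0.3143 -0.0934  0.0496] [ 0.256 -0.534  0.806] -0.007441922264715007 0.47538736161007084
[543 150  19  20 293] [ 0.4578 -0.0915  0.0626] [ 0.4577 -0.0921  0.0638] [ 0.052  0.575 -0.817] -0.44958010043553065 0.014864955488697191
[287 193  18  38 477] [ 0.5335 -0.3596  0.0767] [ 0.5339 -0.3597  0.0769] [ 0.461  0.007 -0.887] -0.36360427415690255 0.03565256884675674
```

View pics/w3.png

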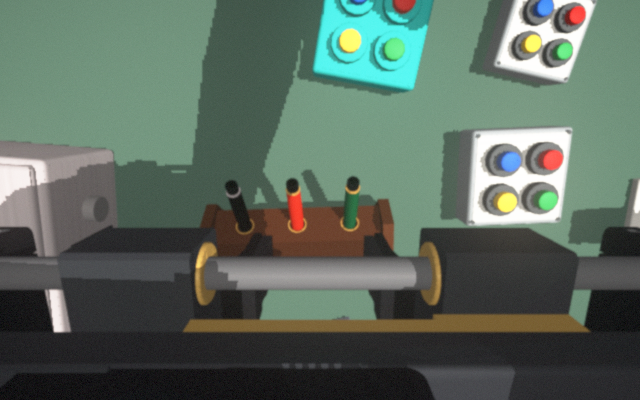

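Yellow and blue each gave about 6 N, fully down. The wrist picture shows the vermilion barrel between the black one (left) and the green one (right), socket at (297,225) to mouth at (293,186). Now its axis from this view.

Run:
```python
from h import *
def fit(p,d,K,T,box,tag):
    C=cloud(d,K,T); x0,y0,x1,y1=box
    m=np.zeros(d.shape,bool); m[y0:y1,x0:x1]=hsvmask(p,170,10,150,90)[y0:y1,x0:x1]
    m&=(C[...,2]>.05)&(C[...,2]<.12)&(C[...,0]>.45); q=C[m]
    med=np.median(q,0); q=q[np.linalg.norm(q-med,axis=1)<.045]; c=q.mean(0); a=np.linalg.svd(q-c)[2][0]; a*=np.sign(a[2])
    v=T[:3,3]-c; v-=v@a*a; v/=np.linalg.norm(v); c=c-v*.0065
    for z in (.0795,.064): print(tag,len(q),'axis',a.round(3),'pt',(c+a*(z-c[2])/a[2]).round(4))
z=np.load("w3.npz"); fit(cv2.imread("pics/w3.png"),z["d"],z["K"],z["T"],(280,180,310,236),'wrist')
for n,b in (("top",(455,200,480,232)),("scene",(228,150,252,185))):
    c=cams.calibration(n); fit(cv2.imread(f"pics/{n}0.png"),np.load(f"{n}0.npy"),np.array(c["intrinsics"]),np.array(c["T"]),b,n)
for zz,tt in ((.0795,ori(.08)),):
    print(ik([.525,-.357,.0385],tt), ik([.5055,.288,.14],ori(.112,np.pi/4)))
```

```text
wrist 504 axis [-0.778 -0.047  0.627] pt [ 0.5198 -0.3618  0.0795]
wrist 504 axis [-0.778 -0.047  0.627] pt [ 0.539  -0.3606  0.064 ]
top 147 axis [-0.77  -0.081  0.632] pt [ 0.5169 -0.3601  0.0795]
top 147 axis [-0.77  -0.081  0.632] pt [ 0.5358 -0.3581  0.064 ]
scene 91 axis [-0.775 -0.094  0.624] pt [ 0.5192 -0.363   0.0795]
scene 91 axis [-0.775 -0.094  0.624] pt [ 0.5384 -0.3607  0.064 ]
[-0.34273955  0.54856105 -0.16147018  0.         -0.86076509 -1.14805677] None
```

Run:
```python
from h import *
flip=R.from_euler('z',np.pi)
H=np.array([.5055,.288,.135]); yaw=.112; xs=np.array([np.cos(yaw),np.sin(yaw),0])
for pf in (20,30,39,45):
    pf=np.radians(pf)
    for fl in (0,1):
        q=R.from_quat(ori(yaw,pf)); q=q*flip if fl else q
        zt=q.as_matrix()[:,2]
        tcp=H-.022*xs+.041*zt
        print(np.degrees(pf).round(),fl,tcp.round(3),[None if s is None else np.round(s,2) for s in (ik(tcp+[0,0,dz],q.as_quat()) for dz in (0,.12))])
for pg in (0,-10,-20):
    q=R.from_quat(ori(.08,np.radians(pg))); zt=q.as_matrix()[:,2]
    for fl in (0,1):
        print(pg,fl,ik(np.array([.5195,-.3615,.0795])+.041*zt,(q*flip if fl else q).as_quat()))
```

```text
20.0 0 [0.498 0.287 0.096] [array([ 0.89,  0.26, -0.74,  0.67, -0.4 , -2.94]), array([ 0.94,  0.13, -0.49,  0.38, -0.75, -2.65])]
20.0 1 [0.498 0.287 0.096] [array([ 0.89,  0.26, -0.74,  0.67, -0.4 ,  0.2 ]), array([ 0.94,  0.13, -0.49,  0.38, -0.75,  0.49])]
30.0 0 [0.504 0.288 0.099] [array([ 0.55,  0.22, -0.94,  1.89, -0.23,  2.42]), array([ 0.93,  0.07, -0.71,  0.78, -0.55, -3.02])]
30.0 1 [0.504 0.288 0.099] [array([ 0.55,  0.22, -0.94,  1.89, -0.23, -0.72]), array([ 0.93,  0.07, -0.71,  0.78, -0.55,  0.12])]
39.0 0 [0.509 0.288 0.103] [None, array([ 0.78,  0.04, -0.89,  1.41, -0.41,  2.77])]
39.0 1 [0.509 0.288 0.103] [None, array([ 0.78,  0.04, -0.89,  1.41, -0.41, -0.38])]
45.0 0 [0.512 0.289 0.106] [None, array([ 0.61,  0.04, -0.94,  1.92, -0.37,  2.41])]
45.0 1 [0.512 0.289 0.106] [None, array([ 0.61,  0.04, -0.94,  1.92, -0.37, -0.73])]
0 0 [-0.35269174  0.54577853 -0.16681217  0.         -0.85820563 -1.13810459]
0 1 [-0.35269174  0.54577853 -0.16681217  0.         -0.85820563  2.00348807]
-10 0 [-0.32144497  0.60642668 -0.09176879  0.07899909 -1.03487864 -1.21522987]
-10 1 [-0.32144497  0.60642668 -0.09176879  0.07899909 -1.03487864  1.92636278]
-20 0 [-0.29555327  0.67719185 -0.00859178  0.1342602  -1.21446423 -1.26307057]
-20 1 [-0.29555327  0.67719185 -0.00859178  0.1342602  -1.21446423  1.87852209]
```

The forward tilt is limited at the hold point. So I grasp with the fingers tipped 25° back, which is also squarer to the barrel, leaving only about 14° forward at the end. I use the half-turned wrist for joint margin.

```bash
cat >> h.py <<'E'
FL=R.from_euler('z',np.pi)
def qf(yaw,p): return (R.from_quat(ori(yaw,p))*FL).as_quat()
E
python3 - <<'E'
from h import *
q=qf(.08,np.radians(-25)); zt=R.from_quat(q).as_matrix()[:,2]
g=np.array([.5195,-.3615,.0795])+.041*zt
a=np.array([-.75,-.06,.66]); a/=np.linalg.norm(a)
ctrl.move_to(g-.09*zt,q); ctrl.command_gripper(.045); ctrl.wait(.1)
hit=ctrl.line_to(g,v=.12,max_force=8); print('approach',hit,ctrl.get_ee_pos(),g)
if not hit:
    ctrl.command_gripper(0,effort=20); gap=ctrl.get_finger_gap(); print('gap',gap)
    if .009<gap<.02:
        print(ctrl.line_to(g+.065*a,v=.1,max_force=15), ctrl.get_contact_force())
        ctrl.line_to(g+.065*a+[0,0,.10],v=.2); print('gap',ctrl.get_finger_gap())
p,d=cams.camera("scene"); np.save("s4.npy",d); cv2.imwrite("pics/s4.png",p)
t,d2=cams.camera("top"); np.save("t4.npy",d2); cv2.imwrite("pics/t4.png",t)
cv2.imwrite("pics/v4.png",np.hstack([cv2.resize(p[90:220,180:310],(400,400)),cv2.resize(t[150:280,390:520],(400,400))])); print(ctrl.get_t())
E
```

```text
approach False [ 0.50307074 -0.36321365  0.04304372] [ 0.50222807 -0.36288471  0.04234138]
gap 0.01389768513270363
False [-0.4123247   0.34196748 -0.29351218]
gap 0.013505165708799949
30.8833
```

View pics/v4.png

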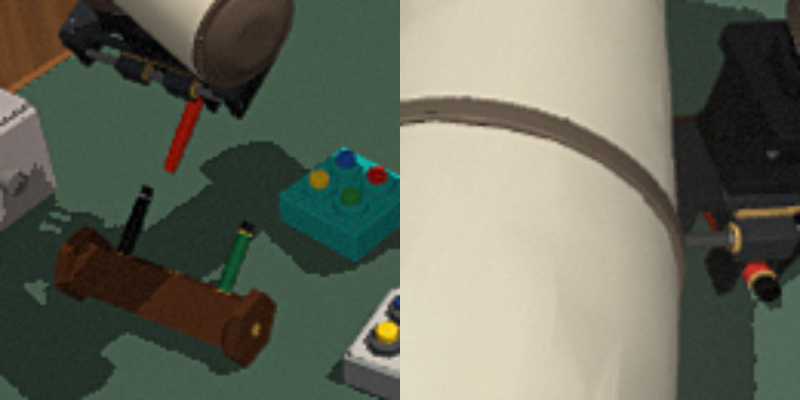

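Scene crop: the vermilion barrel is held by the gripper with its tail at (170,170). Black and green are still in their sockets, and the rest's middle socket is empty. I go above the hold point and measure how it lies in the hand.

```bash
cat >> h.py <<'E'
def barrel(n,K,T,p,d,near):
    C=cloud(d,K,T); m=hsvmask(p,170,10,150,70)&(np.linalg.norm(C-near,axis=-1)<.1)
    k,l,st,_=cv2.connectedComponentsWithStats(m.astype(np.uint8)); q=C[l==1+st[1:,4].argmax()]
    q=q[np.linalg.norm(q-np.median(q,0),axis=1)<.07]
    c=q.mean(0); a=np.linalg.svd(q-c)[2][0]; t=(q-c)@a
    v=T[:3,3]-c; v-=v@a*a; v/=np.linalg.norm(v)
    print(n,len(q),'c',(c-.0055*v).round(4),'a',a.round(3),'ends',(c-.0055*v+np.outer(np.percentile(t,[1,99]),a)).round(4).tolist())
def both(near,tag):
    for n in ("scene","top"):
        p,d=cams.camera(n); c=cams.calibration(n); cv2.imwrite(f"pics/{tag}{n}.png",p); barrel(n,np.array(c["intrinsics"]),np.array(c["T"]),p,d,near)
H=np.array([.5055,.288,.135]); YAW=.112; XS=np.array([np.cos(YAW),np.sin(YAW),0])
E
python3 - <<'E'
from h import *
q=qf(YAW,np.radians(14)); zt=R.from_quat(q).as_matrix()[:,2]
s=H-.022*XS+.041*zt+[0,0,.12]
ctrl.line_to(ctrl.get_ee_pos()+np.array([0,0,.06]),v=.25)
ctrl.move_to(s,q); ctrl.wait(.3); print(ctrl.get_ee_pos(),s,ctrl.get_finger_gap())
both(H+[0,0,.12],"st"); print(ctrl.get_t())
E
```

```text
[0.49371485 0.28633875 0.21516739] [0.49349449 0.28664973 0.21521788] 0.013738324773157036
scene 235 c [0.5206 0.2895 0.254 ] a [ 0.993  0.116 -0.031] ends [[0.4669, 0.2833, 0.2557], [0.5671, 0.2949, 0.2526]]
top 177 c [0.5442 0.2953 0.2539] a [-0.988 -0.15   0.025] ends [[0.5643, 0.2983, 0.2534], [0.5242, 0.2923, 0.2544]]
33.9833
```

The barrel is level within 2° and its yaw matches the stand's. Its mid-length comes out at about (0.510, 0.289), 4–5 mm long in x. I shift 4 mm, descend and recheck.

Run:
```python
from h import *
q=qf(YAW,np.radians(15)); zt=R.from_quat(q).as_matrix()[:,2]
s=H-.022*XS+.041*zt+[-.004,-.001,.001]
print(ctrl.line_to(s,q,v=.07,max_force=12)); ctrl.wait(.4); print(ctrl.get_ee_pos(),s,ctrl.get_finger_gap(),ctrl.get_joints().round(2))
both(H,"fin"); print(ctrl.get_t())
p=cv2.imread("pics/finscene.png");t=cv2.imread("pics/fintop.png")
cv2.imwrite("pics/v5.png",np.hstack([cv2.resize(p[190:330,330:530],(400,280)),cv2.resize(t[150:290,60:260],(400,280))]))
```

```text
False
[0.49019927 0.28574114 0.09645267] [0.49018293 0.28572716 0.09639704] 0.013901339501320638 [ 0.91  0.28 -0.61  0.37 -0.53  0.47]
scene 196 c [0.5159 0.2887 0.1358] a [ 0.994  0.113 -0.01 ] ends [[0.4639, 0.2828, 0.1364], [0.5626, 0.294, 0.1354]]
top 143 c [0.5377 0.2948 0.1362] a [-0.99  -0.138  0.037] ends [[0.5598, 0.2979, 0.1354], [0.5173, 0.2919, 0.137]]
36.3333
```

View pics/v5.png

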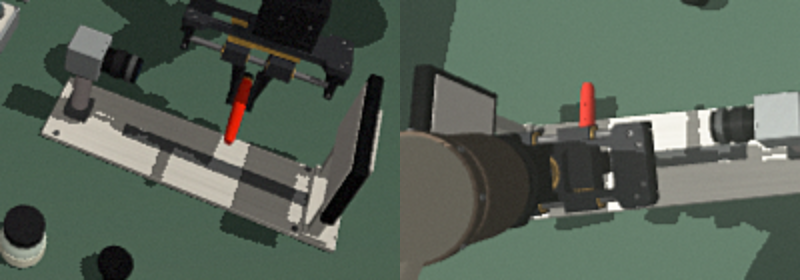

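The picture shows the barrel level between lens and panel, clear of both. Its measured mid-length is about (0.507, 0.289, 0.136) against the hold point (0.5055, 0.288, 0.135). Handing in.

Run:
```python
from h import *
print(np.abs(ctrl.get_joint_vel()).max(),ctrl.get_t()); workorder.finish_job()
```

```text
0.0014994792723398995 36.3333
the job is handed in; nothing more can be done
```

I pressed green, then yellow, then blue, drew the vermilion barrel from the middle socket, and handed the job in at 36.3 s. The gripper was holding the barrel level at the hold point. The hand-in reports no verdict, so whether it passed is not confirmed.

**Final position:** by camera the barrel's mid-length is within about 2–3 mm of the hold point. It is level and square within about 2°, with the finger gap steady at 13.9 mm and the arm still. The scene and top views differed by up to 5 mm in x on the keys; I used values in between.

**First presses missed:** my first round of all three presses never touched a key. The force reading stayed near 0.5 N, and the scene depth showed the real finger tips about 22 mm behind the reported tool point. I allowed for that offset and pressed again in order. Green read about 11.7 N, yellow 6.2 N and blue 6.9 N, all above the roughly 4 N needed at the bottom.

**Rest of the scene:** the green and black barrels looked in place after the draw. I did not measure them or the things on the desk again at the end.

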